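# Slide the stirring pot under the drive and couple it

## Task

Slide the pot with the toothed stirrer shaft along the hotplate, without lifting it, from its outer ring to the middle ring, so that it stands centred under the raised drive. Then take the drive by its black knob and lower the splined sleeve gently onto the shaft, turning it a little to and fro until the teeth mesh and the sleeve sits fully home, and let go. Leave the pot with the plain lid knob where it stands, and disturb nothing else on the table.

Things in the scene. Friction and masses are not known exactly. Their poses are not given: they have to be found in the camera images.
- middle_ring (a point): centre of the middle ring mark (86 mm across) on the hotplate's surface, 30 mm above the table, exactly below the drive's axis. Axes as the hotplate's: x away from the robot, y along its length. The two outer ring marks lie 150 mm to either side along y
- station: low white hotplate, fixed, 420 mm long (y), 140 mm deep (x), surface 30 mm up; origin at table level below the middle ring's centre. Behind that ring (from 56 mm along x, 34 mm wide) a white column rises; its head, 38 mm wide, reaches forward over the ring to 19 mm in front of its centre, 160 to 196 mm above the table
- pot_mid (a point): pot to be moved, on its axis at handle height, 26 mm above its underside. Round lidded steel pot, 76 mm across (79 at the lid), 49 mm high to the lid, 0.5 to 0.8 kg, loose, on the left or right outer ring; slides with about 2 N. Two level loop handles of 7 mm bar at its own +y and -y; the straight outer bar of each is 44 mm long along x, its outer side 66 mm from the axis
- shaft_teeth (a point): on the axis of the stirrer shaft in the pot's lid, at the top of its teeth, 78 mm above the pot's underside. Six straight upright teeth, 4 mm wide, 23 mm across the tips, 18 mm tall, on a round collar 36 mm across (its top 18 mm below this point); a tapered nose rises 10 mm above the teeth. Axes turn with the shaft: a tooth points along x and every 60 degrees from it
- pot_shaft (a joint): turn of the stirrer shaft in the pot's lid (rad, growing counter-clockwise from above); its packing holds it with about 0.05 N m. A tooth points along the pot's own x at 0
- drive_quill (a joint): how far the drive's rod is lowered (m): 0 raised (starts within 0.004 of it), about 0.034 with the sleeve fully home on the collar, about 0.016 when teeth stand tip on tip, unmeshed. Slides stiffly (about 3 N to lower, 8 N to lift) and stays where it is left
- drive_sleeve (a joint): turn of the drive's rod with its knob and sleeve (rad, growing counter-clockwise from above); turns easily, stops only at 3.1 rad either way. At 0 one of the sleeve's six inner teeth points along x of the hotplate
- drive_knob (a point): centre of the black ribbed knob on top of the drive's rod, the place to grip it from above: 34 mm across, 28 mm high, upright axis. It lowers and turns with the rod; raised, it is 262 mm above the table, and 228 mm with the sleeve home
- sleeve_mouth (a point): centre of the lower rim of the steel sleeve at the rod's lower end, 37 mm across; raised, 124 mm above the table. Inside, six teeth 3 mm wide reach down to the rim, 16 mm clear between their inner edges; one points along x of this point, the others every 60 degrees. It meshes when turned 30 (or 90, ...) degrees from the shaft, within about 5. The shaft's taper draws the pot in from up to 4 mm off the axis
- spare_mid (a point): the other pot, on its axis 26 mm above its underside: the same pot with a plain black lid knob in place of the shaft, on the opposite outer ring; it stays there
- timer: white lab timer, 23x58x60, standing on its foot (mm); stands by, to be left alone; origin under its middle
- slide_box: dark carton, 62x107x36 (mm); stands by, to be left alone; origin under its middle
- tape_white: roll of white tape lying flat, 60 across, 19 high (mm); stands by, to be left alone; origin under its middle
- amber_bottle: brown bottle with black cap, 58 across, 111 high (mm); stands by, to be left alone; origin under its middle
- beaker: small glass beaker, 57 across, 70 high (mm); stands by, to be left alone; origin under its middle
- marker: marker pen lying on the table, 11x134x13 (mm); stands by, to be left alone; origin under its middle
- film_box: orange carton, 65x86x62 (mm); stands by, to be left alone; origin under its middle
- flow_cell: flat white cartridge, 26x76x8 (mm); stands by, to be left alone; origin under its middle

How it is judged:
On the way:
1. the pot with the shaft stands at rest centred on the middle ring (within 5 mm), the sleeve still raised (horizontal distance between pot_mid and middle_ring below 0.005 m and value of joint drive_quill below 0.01 m and linear speed of pot below 0.01 m/s), for 0.2 s.
At the end, for the whole second after the job is handed in: The pot stands upright on the middle ring, its axis within 4 mm of the drive's; the sleeve is meshed and fully home on the shaft (its rim within 2.5 mm of the collar); the other pot is within 12 mm of where it stood; all is released and at rest (horizontal distance between pot_mid and middle_ring below 0.004 m and value of joint drive_quill above 0.0315 m and z of sleeve_mouth in the frame of shaft_teeth below -0.0155 m and horizontal distance between sleeve_mouth and shaft_teeth below 0.004 m and angle between pot_mid's own z axis and vertical below 0.04 rad and height (world z) of pot_mid below 0.059 m and linear speed of pot below 0.01 m/s and distance of spare_mid from where it was at the start of the episode below 0.012 m); the robot touches nothing.
It fails at once if the pot is lifted or tipped (more than 5 mm up, or 0.12 rad) (height (world z) of pot_mid above 0.061 m or angle between pot_mid's own z axis and vertical above 0.12 rad).
It fails at once if the other pot is shifted by more than 12 mm (distance of spare_mid from where it was at the start of the episode above 0.012 m).
It fails at once if the teeth are forced together with more than 40 N (contact force between drive_sleeve and pot_shaft above 40 N).
It fails at once if something standing by is shifted by more than 30 mm (distance of any of timer, slide_box, tape_white, amber_bottle, beaker, marker, film_box, flow_cell from where it was at the start of the episode above 0.03 m).
It also fails if it takes over 64 s, if anything falls off the work surface, if the arm or the gripper's body presses on something with over 40 N, if the wrist force passes 120 N, or if a joint passes its speed limit or range.

## Robot

A 6-joint arm with a two-finger parallel gripper is mounted at the origin on a cart in front of the work surface, level with it; the furniture and walls round the work are solid. World frame = base frame: x ahead of the robot, y to its left, z up, the work surface at z = 0. Lengths are in m, angles in rad, forces in N, time in s.
With the tool pointing down it reaches from about 0.35 to 0.775 m from the base axis. Payload 5.5 kg.
Tool frame: the origin (TCP) lies at the very end of the fingers, on their centre line; the grasp point (between the pads) lies 19 mm behind it; z points along the fingers, y is the line along which they close (so a half turn about z gives the same grasp; the last joint's range is limited). The gripper opens to 85 mm and grips with 20 to 120 N. Pads are 22 mm wide; open, the fingers measure 114 mm over their backs; the gripper's body (76 mm by 85 mm) begins 54 mm behind the grasp point. The pads swing forward as they close: fully open they stand 13 mm farther back than shut.
Start: joints at [-1.478, 0.313, 0.046, 1.304, 0, 1.431], TCP at [0.133, -0.56, 0.231] pointing down, gripper open.
Joint ranges: [-2.76, 2.76], [-0.86, 1.69], [-1.03, 1.26], [-2.2, 2.34], [-1.47, 1.5], [-3.14, 3.14]. Speed limits (rad/s): [2.57, 2.57, 3.14, 3.14, 3.14, 3.14].

## Interface

Orientations are given as a unit quaternion [w, x, y, z].
In Python, from workcell import env, read_camera, get_calibration gives the robot as it stands.
- The arm moves only by the tool jog_arm, never from a script. Its argument "motion" is one flat list of numbers, 7 for each row, row after row: the shift along the tool's x, y, z as a fraction of full scale, then the turn, a rotation vector about the tool's x, y, z as a fraction of full scale, then the opening, from 0 (shut) to 1 (fully open). In form: [x, y, z, wx, wy, wz, grip, x, y, z, wx, wy, wz, grip, ...]. A call has 1 to 12 rows; each row is the pose to reach, as a shift and turn from the pose commanded when the call began, along the tool's axes at that moment; what a row does not reach only later rows make up. Full scale, the value 1, is 0.2 m for a shift and 90 degrees for a turn. A row lasts 1/8 s, in which the tool goes at most 62.5 mm and 10.7 degrees, less where a joint would pass 70% of its speed; a pose out of reach is approached as far as the arm can. A call with a number of a shift or a turn outside -1 to 1 is refused whole. A call with a gripper value outside its range is refused whole. The fingers move at their own pace and stop on an object; "newtons" is the grip in N (left out, the last holds). Time passes only in rows, so rows that repeat a pose let the fingers close. It gives the time, the measured TCP pose, the force, the opening and the grip force at its end, in the units of the state.
- env.get_state(): the state, without advancing time (a new reading comes with each control period).
- read_camera(name): name is "scene" or "top" or "wrist"; returns the picture (400x640x3 uint8, red, green, blue); there is no depth.
- get_calibration(name): a dict with "fx", "fy", "cx", "cy" (pixels), "world_from_camera" (4x4, takes a point from camera to world coordinates). Camera axes: x right, y down, z forward; pixel columns grow to the right and rows downward; lengths in m; the calibration is good to about 2 mm. A picture is of the moment at which its call begins: read the wrist's pose just before it. get_calibration takes no time and is no camera call; for the wrist camera it gives the pose at the moment of the call.
- env.hand_in(): hands the job in; it is judged then, once.
The state is a dict: "clock": time; "joint_pos": joint angles; "qvel": joint speeds; "tau": joint torques, N m; "tcp_pos": TCP position; "orientation": TCP orientation; "wrist_force": force on the tool from outside, world axes, zero at the start; "ft_torque": the same for the moment, N m; "finger_gap": finger opening in m; "grip_force": force on a finger pad.
Only numpy, scipy, OpenCV 4.12 (cv2) and the standard library are available. Lean on these libraries where they do the work, as an engineer would, in place of code of your own. Each camera call takes 0.05 s, during which the arm holds its last target. There are 200 camera calls.

## Working session

There is one attempt and no reset: what is moved stays moved. The work goes in short steps, Python scripts to look and compute and a tool call to move; the robot and the scene stay as the last step left them, time stands still between calls to the robot, and variables do not carry over. Pictures are saved under pics/ and viewed, at most 10 in all, crops included, and the job is handed in when it is done.

Besides the shell and the picture viewer there is one more tool, called after "Call:" by a JSON object that holds its "op" and its "data". jog_arm: Moves the arm, as the interface text tells. Shift numbers are shares of 0.2 m and turn numbers shares of 90 degrees, none past 1 either way. Its arguments: {"type":"object","properties":{"motion":{"type":"array","items":{"type":"number"}},"newtons":{"type":"number"}},"required":["motion"]}

```bash
mkdir -p pics; cat > h.py <<'E'
from workcell import env, read_camera, get_calibration
import numpy as np, cv2
def save(n,f,crop=None,s=1):
    im=read_camera(n)[:,:,::-1]
    if crop: x0,y0,x1,y1=crop; im=im[y0:y1,x0:x1]
    cv2.imwrite('pics/'+f,cv2.resize(im,None,fx=s,fy=s,interpolation=cv2.INTER_CUBIC))
def px2w(n,u,v,z,c=None):
    c=c or get_calibration(n); T=np.array(c['world_from_camera'])
    d=T[:3,:3]@[(u-c['cx'])/c['fx'],(v-c['cy'])/c['fy'],1]; o=T[:3,3]
    return o+d*(z-o[2])/d[2]
def w2px(n,p,c=None):
    c=c or get_calibration(n); T=np.array(c['world_from_camera'])
    q=T[:3,:3].T@(np.array(p)-T[:3,3]); return c['fx']*q[0]/q[2]+c['cx'],c['fy']*q[1]/q[2]+c['cy']
E
python3 - <<'E'
from h import *
save('top','top1.png',s=1.25); save('scene','sc1.png',s=1.25)
np.set_printoptions(precision=3,suppress=True)
for n in('top','scene'):
    c=get_calibration(n);print(c['fx'],np.array(c['world_from_camera']))
print(env.get_state())
E
```

```text
410.4318600841931 [[ 0.019 -0.998  0.062  0.41 ]
 [-1.    -0.019 -0.009  0.006]
 [ 0.01  -0.062 -0.998  1.539]
 [ 0.     0.     0.     1.   ]]
450.5227103949547 [[ 0.852 -0.383  0.358 -0.032]
 [-0.524 -0.6    0.605 -0.895]
 [-0.017 -0.702 -0.712  1.202]
 [ 0.     0.     0.     1.   ]]
{'clock': 0.1, 'joint_pos': array([-1.478,  0.314,  0.045,  1.304, -0.   ,  1.431]), 'qvel': array([-0.   , -0.002,  0.004, -0.   , -0.002, -0.   ]), 'tau': array([  0.002, -48.173,  29.924,   0.013,  -0.   ,  -0.   ]), 'tcp_pos': array([ 0.133, -0.559,  0.23 ]), 'orientation': array([-0.001,  0.993,  0.116,  0.   ]), 'wrist_force': array([-0.562,  0.737, -0.119]), 'ft_torque': array([-0.036,  0.023, -0.017]), 'grip_force': 0.0, 'finger_gap': 0.08535476960021118}
```

View pics/top1.png

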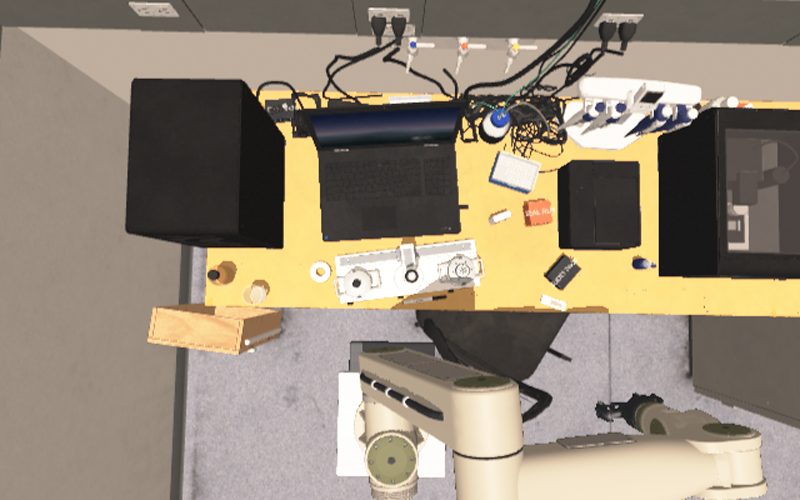

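View pics/sc1.png

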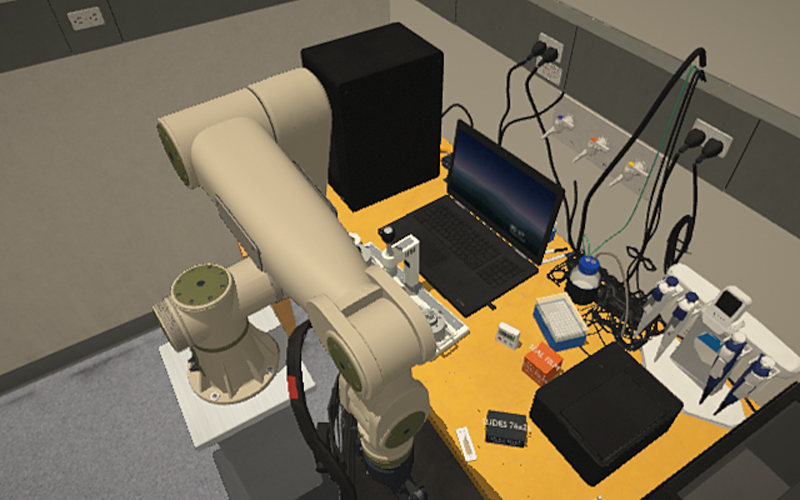

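The top view shows the hotplate at about (335–480, 240–300) and the drive knob near (411,276). The left pot (357,283) has a black knob, so it is the spare. The right pot (460,268) has the shaft. I'll enlarge this area.

```bash
python3 - <<'E'
from h import *
save('top','top2.png',crop=(260,185,392,249),s=6)
E
```

```text
(no output)
```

View pics/top2.png

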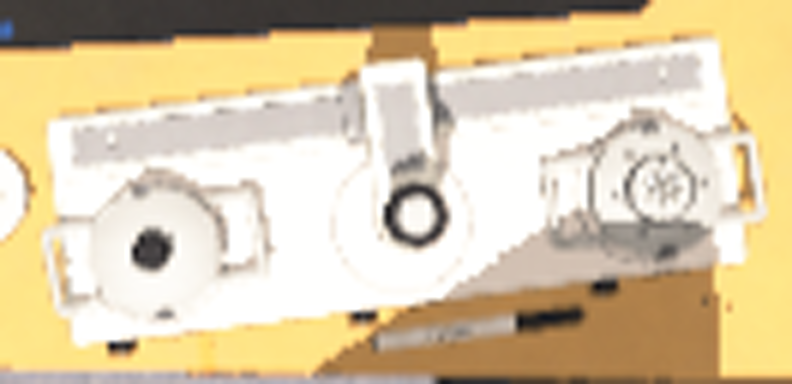

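```bash
python3 - <<'E'
from h import *
np.set_printoptions(precision=4,suppress=True)
f=lambda u,v,z:px2w('top',260+(u+.5)/6-.5,185+(v+.5)/6-.5,z)
for n,u,v,z in [('TL',50,120,.03),('TR',718,40,.03),('BR',742,262,.03),('BL',78,343,.03),('knobtop',415,214,.276),('ring',402,220,.03),
 ('shaft nose',660,188,.118),('lid c',657,188,.079),('RbarT',746,133,.058),('RbarB',760,217,.058),('LbarT',547,160,.058),('LbarB',560,243,.058),('spareknob',152,250,.09),('sp R bar T',258,185,.058),('sp R bar B',264,270,.058),('sp Lb T',48,230,.058),('spLbB',62,312,.058)]:
    print(n,f(u,v,z))
E
```

```text
TL [0.4913 0.1755 0.03  ]
TR [ 0.5487 -0.2342  0.03  ]
BR [ 0.4124 -0.2503  0.03  ]
BL [0.3555 0.1548 0.03  ]
knobtop [ 0.4334 -0.0403  0.276 ]
ring [ 0.4342 -0.0415  0.03  ]
shaft nose [ 0.454  -0.1875  0.118 ]
lid c [ 0.4552 -0.191   0.079 ]
RbarT [ 0.4901 -0.2472  0.058 ]
RbarB [ 0.4396 -0.2561  0.058 ]
LbarT [ 0.4715 -0.1273  0.058 ]
LbarB [ 0.4217 -0.1358  0.058 ]
spareknob [0.4128 0.1069 0.09  ]
sp R bar T [0.4531 0.0464 0.058 ]
sp R bar B [0.4022 0.0417 0.058 ]
sp Lb T [0.4237 0.1718 0.058 ]
spLbB [0.3748 0.1621 0.058 ]
```

Geometry: the plate is yawed 8°, with the ring at (0.434,-0.041). The pot is at (0.455,-0.190), which fits the 150 mm offset, and its yaw is about 10°. The spare is on the left. I'll push the outer handle with nearly closed fingers lined up along its bar.

Call:
{"op": "jog_arm", "data": {"motion": [0.3, -0.15, 0, 0, 0, -0.11, 0.15, 0.6, -0.3, 0, 0, 0, -0.22, 0.15, 0.8, -0.4, 0, 0, 0, -0.33, 0.15, 1, -0.5, 0, 0, 0, -0.44, 0.15, 1, -0.5, 0, 0, 0, -0.55, 0.15, 1, -0.5, 0, 0, 0, -0.66, 0.15, 1, -0.5, 0, 0, 0, -0.77, 0.15, 1, -0.5, 0, 0, 0, -0.88, 0.15, 1, -0.5, 0, 0, 0, -0.963, 0.15, 1, -0.5, 0, 0, 0, -0.963, 0.15], "newtons": 20}}

```text
clock: 1.4
tcp_pos: [0.3041, -0.4159, 0.2311]
orientation: [-0.0, 0.643, 0.766, 0.0]
wrist_force: [-0.2, 0.5, -0.2]
finger_gap: 0.0128
grip_force: 0.0
```

Call:
{"op": "jog_arm", "data": {"motion": [0.15, 0.25, 0, 0, 0, 0, 0.15, 0.3, 0.5, 0, 0, 0, 0, 0.15, 0.45, 0.75, 0, 0, 0, 0, 0.15, 0.53, 0.935, 0.1, 0, 0, 0, 0.15, 0.53, 0.935, 0.25, 0, 0, 0, 0.15, 0.53, 0.935, 0.25, 0, 0, 0, 0.15]}}

```text
clock: 2.15
tcp_pos: [0.4687, -0.2775, 0.179]
orientation: [-0.003, 0.643, 0.766, -0.0]
wrist_force: [0.1, 0.4, 0.8]
finger_gap: 0.0131
grip_force: 0.0
```

```bash
python3 - <<'E'
from h import *
np.set_printoptions(precision=4,suppress=True)
print(env.get_state()['tcp_pos'],np.array(get_calibration('wrist')['world_from_camera']))
save('wrist','w1.png',s=1.25)
for p in [(.455,-.19,.118),(.434,-.041,.03),(.4674,-.2555,.056)]: print(np.array(w2px('wrist',p))*1.25)
E
```

```text
[ 0.4687 -0.2775  0.179 ] [[ 0.9849  0.1659  0.0489  0.4553]
 [ 0.1729 -0.9373 -0.3025 -0.1987]
 [-0.0044  0.3064 -0.9519  0.3221]
 [ 0.      0.      0.      1.    ]]
[404.3777 102.2422]
[ 412.8786 -167.6605]
[404.9756 210.5136]
```

View pics/w1.png

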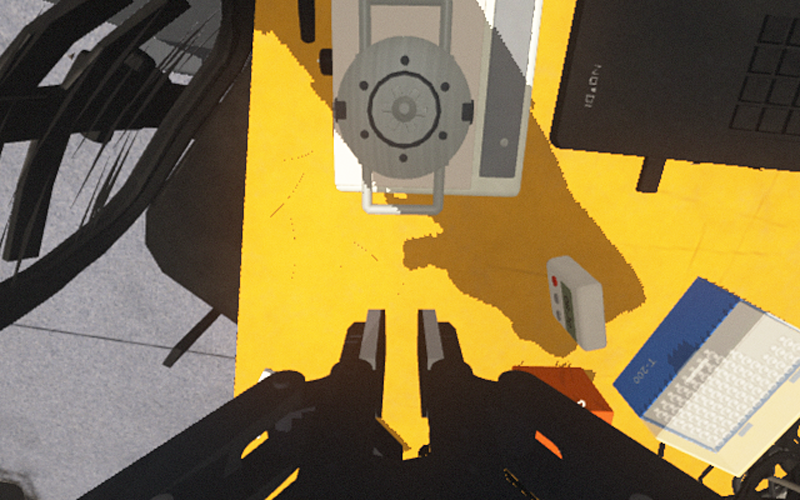

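The wrist view shows the shaft at (404,109) and the outer handle bar level at (367–440, 212). Both agree with the prediction within 1–2 mm. I'll compute the numbers from this view.

```bash
python3 - <<'E'
from h import *
np.set_printoptions(precision=4,suppress=True)
for n,u,v,z in [('nose',404,108,.118),('lid',404.5,107,.079),('bar outer L',368,214,.056),('bar outer R',438,214,.056),('plateR',520,193,.03),('plateL',335,188,.03)]: print(n,px2w('wrist',u/1.25,v/1.25,z))
c=get_calibration('top')
E
```

```text
nose [ 0.4553 -0.1926  0.118 ]
lid [ 0.4554 -0.1907  0.079 ]
bar outer L [ 0.4428 -0.2623  0.056 ]
bar outer R [ 0.4902 -0.254   0.056 ]
plateR [ 0.5501 -0.2332  0.03  ]
plateL [ 0.4147 -0.2532  0.03  ]
```

Call:
{"op": "jog_arm", "data": {"motion": [0, 0.01, 0.2, 0, 0, 0, 0.15, 0, 0.01, 0.45, 0, 0, 0, 0.15, 0, 0.01, 0.685, 0, 0, 0, 0.15, 0, 0.01, 0.685, 0, 0, 0, 0.15, 0.02, 0.01, 0.685, 0, 0, 0, 0.15, 0.04, 0.01, 0.685, 0, 0, 0, 0.15, 0.06, 0.01, 0.685, 0, 0, 0, 0.15, 0.08, 0.011, 0.685, 0, 0, 0, 0.15, 0.11, 0.012, 0.685, 0, 0, 0, 0.15, 0.15, 0.014, 0.685, 0, 0, 0, 0.15]}}

```text
clock: 3.45
tcp_pos: [0.4676, -0.2491, 0.0445]
orientation: [0.0, 0.643, 0.766, -0.0]
wrist_force: [0.7, -1.3, 1.0]
finger_gap: 0.013
grip_force: 1.0
```

Call:
{"op": "jog_arm", "data": {"motion": [0.05, 0.002, 0, 0, 0, 0, 0.15, 0.1, 0.003, 0, 0, 0, 0, 0.15, 0.16, 0.005, 0, 0, 0, 0, 0.15, 0.22, 0.007, 0, 0, 0, 0, 0.15, 0.28, 0.009, 0, 0, 0, 0, 0.15, 0.34, 0.011, 0, 0, 0, 0, 0.15, 0.4, 0.013, 0, 0, 0, 0, 0.15, 0.46, 0.015, 0, 0, 0, 0, 0.15, 0.52, 0.017, 0, 0, 0, 0, 0.15, 0.57, 0.018, 0, 0, 0, 0, 0.15, 0.6, 0.019, 0, 0, 0, 0, 0.15, 0.62, 0.02, 0, 0, 0, 0, 0.15]}}

```text
clock: 4.95
tcp_pos: [0.4498, -0.126, 0.0443]
orientation: [0.0, 0.643, 0.766, -0.0]
wrist_force: [-0.3, -2.3, -0.3]
finger_gap: 0.0128
grip_force: 0.8
```

```bash
python3 - <<'E'
from h import *
save('wrist','w2.png',s=1.25)
print(env.get_state()['tcp_pos'])
for p in [(.434,-.041,.079),(.434,-.041,.118),(.434+.0115,-.041-.065,.056)]: print(np.array(w2px('wrist',p))*1.25)
E
```

```text
[ 0.44961941 -0.12560407  0.04420667]
[399.17975702  98.85923788]
[397.89914393  85.44573443]
[399.81502078 298.15462426]
```

View pics/w2.png

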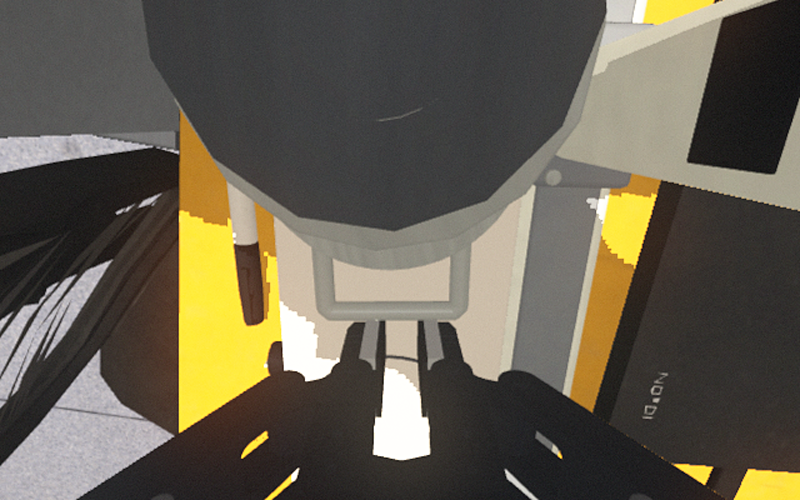

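The handle bar's outer edge is at row 320, columns 317–468, and sits flush on the fingers. The drive blocks the rest of the view.

```bash
python3 - <<'E'
from h import *
np.set_printoptions(precision=4,suppress=True)
for n,u,v,z in [('bar outer L',318,320,.056),('bar outer R',468,320,.056),('mid',393,320,.056),('plate edge L?',283,320,.03),('plate R',570,320,.03)]: print(n,px2w('wrist',u/1.25,v/1.25,z))
print(env.get_state()['tcp_pos'])
save('top','top3.png',crop=(260,185,392,249),s=6)
E
```

```text
bar outer L [ 0.4174 -0.1199  0.056 ]
bar outer R [ 0.4717 -0.1103  0.056 ]
mid [ 0.4446 -0.1151  0.056 ]
plate edge L? [ 0.3986 -0.1372  0.03  ]
plate R [ 0.5231 -0.1151  0.03  ]
[ 0.4496 -0.1256  0.0442]
```

View pics/top3.png

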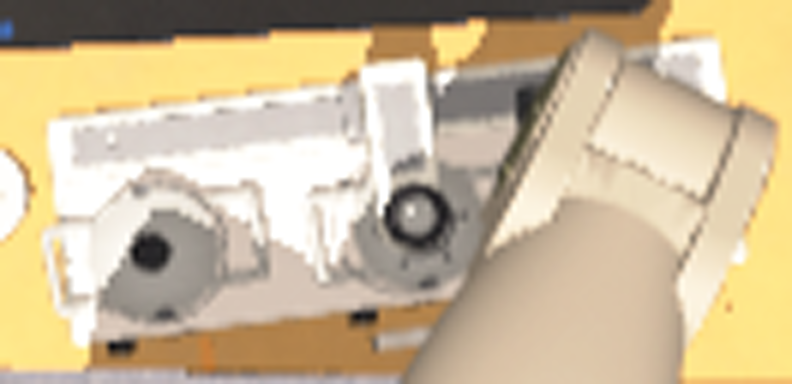

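```bash
python3 - <<'E'
from h import *
np.set_printoptions(precision=4,suppress=True)
f=lambda u,v,z:px2w('top',260+(u+.5)/6-.5,185+(v+.5)/6-.5,z)
print('lid',f(420,226,.079),'L bar out before/after',f(541,200,.056),f(312,232,.056))
c=get_calibration('top')
for p in [(.434,-.041,.079),(.434,-.041,.276),(.434,-.041,.03)]:
    u,v=w2px('top',p); print((u-260)*6+3,(v-185)*6+3)
E
```

```text
lid [ 0.43   -0.0506  0.079 ] L bar out before/after [ 0.4474 -0.1242  0.056 ] [0.4255 0.0134 0.056 ]
404.3571397389243 219.47293425682676
416.91557123620896 213.27563263553168
401.74187648548525 220.76350746289597
```

Call:
{"op": "jog_arm", "data": {"motion": [0.012, 0.004, 0, 0, 0, 0, 0.15, 0.024, 0.008, 0, 0, 0, 0, 0.15, 0.034, 0.012, 0, 0, 0, 0, 0.15, 0.042, 0.015, 0, 0, 0, 0, 0.15, 0.042, 0.015, 0, 0, 0, 0, 0.15, 0.042, 0.015, 0, 0, 0, 0, 0.15, -0.1, 0.01, 0, 0, 0, 0, 0.15, -0.4, 0.01, 0, 0, 0, 0, 0.15, -0.6, 0.01, -0.2, 0, 0, 0, 0.15, -0.6, 0.01, -0.25, 0, 0, 0, 0.15, -0.6, 0.01, -0.25, 0, 0, 0, 0.15]}}

```text
clock: 6.42
tcp_pos: [0.4726, -0.2439, 0.0946]
orientation: [0.0, 0.643, 0.766, 0.0]
wrist_force: [1.1, 0.4, 0.1]
finger_gap: 0.0127
grip_force: 0.0
```

```bash
python3 - <<'E'
from h import *
save('wrist','w3.png',s=1.25)
print(env.get_state()['tcp_pos'],get_calibration('wrist')['world_from_camera'][2][3])
for p in [(.434,-.041,.079),(.434,-.041,.118),(.434+.0115,-.041-.065,.056),(.434,-.041,.124),(.434,-.041,.03)]: print(np.array(w2px('wrist',p))*1.25)
E
```

```text
[ 0.4719259  -0.24298843  0.09373232] 0.23668372561901535
[ 394.06839797 -347.5357287 ]
[ 390.28139602 -582.34958149]
[396.07762777 -38.60983787]
[ 389.33485041 -641.04034123]
[ 396.30471366 -208.87250414]
```

View pics/w3.png

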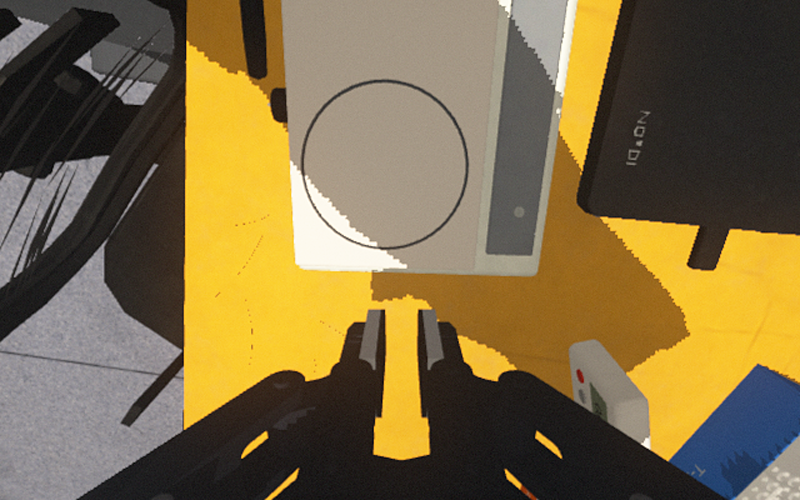

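The view shows only the empty outer ring, centred at (385,164). I'll tilt the wrist forward to look under the drive.

Call:
{"op": "jog_arm", "data": {"motion": [0, 0, -0.1, 0, 0.11, 0, 0.15, 0.1, 0, -0.2, 0, 0.22, 0, 0.15, 0.15, 0, -0.2, 0, 0.33, 0, 0.15, 0.2, 0, -0.2, 0, 0.44, 0, 0.15, 0.2, 0, -0.2, 0, 0.55, 0, 0.15, 0.2, 0, -0.2, 0, 0.63, 0, 0.15, 0.2, 0, -0.2, 0, 0.63, 0, 0.15, 0.2, 0, -0.2, 0, 0.63, 0, 0.15]}}

```text
clock: 7.48
tcp_pos: [0.4658, -0.2037, 0.1343]
orientation: [-0.364, 0.566, 0.675, 0.304]
wrist_force: [-0.1, -0.1, 0.6]
finger_gap: 0.0129
grip_force: 0.0
```

```bash
python3 - <<'E'
from h import *
np.set_printoptions(precision=4,suppress=True)
c=get_calibration('wrist')
im=read_camera('wrist')[:,:,::-1]; cv2.imwrite('pics/w4raw.png',im); cv2.imwrite('pics/w4.png',cv2.resize(im,None,fx=1.25,fy=1.25))
print(env.get_state()['tcp_pos'],np.array(c['world_from_camera']))
np.save('w4.npy',c)
x=px2w('wrist',385/1.25,164/1.25,.03)
for p in [(.434,-.041,.079),(.434,-.041,.118),(.434+.0115,-.041-.065,.056),(.434,-.041,.124),(.434,-.041,.03)]: print(np.array(w2px('wrist',p,c))*1.25)
E
```

```text
[ 0.466  -0.2039  0.1354] [[ 0.9846  0.136  -0.1099  0.4787]
 [ 0.1749 -0.7701  0.6135 -0.277 ]
 [-0.0012 -0.6233 -0.782   0.2795]
 [ 0.      0.      0.      1.    ]]
[397.7242 169.9009]
[397.2943 125.8863]
[397.4292 255.7623]
[397.2196 118.2365]
[398.1565 214.1648]
```

View pics/w4.png

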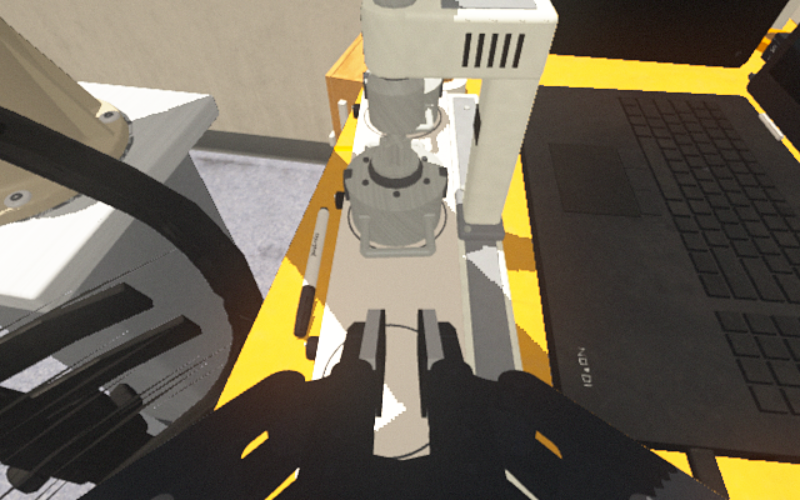

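The tilted view shows the sleeve at about column 397 directly over the shaft at about (397,140), with the handle's outer edge at row 257. I'll enlarge it.

```bash
python3 - <<'E'
import cv2
im=cv2.imread('pics/w4raw.png')[50:215,260:375]
cv2.imwrite('pics/w4c.png',cv2.resize(im,None,fx=3.6,fy=3.6,interpolation=cv2.INTER_CUBIC))
E
```

```text
(no output)
```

View pics/w4c.png

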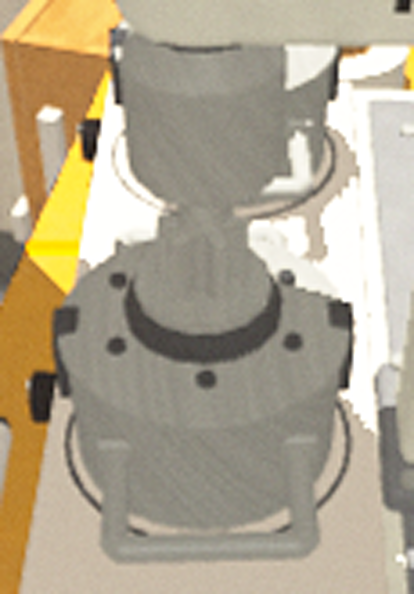

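```bash
python3 - <<'E'
from h import *
np.set_printoptions(precision=1,suppress=True)
c=np.load('w4.npy',allow_pickle=True).item()
def circ(x,y,z,r):
    a=np.linspace(0,2*np.pi,360)
    P=np.array([w2px('wrist',(x+r*np.cos(t),y+r*np.sin(t),z),c) for t in a]); P=(P-[260,50]+.5)*3.6
    return np.array([P[:,0].min(),P[:,0].max(),P[:,1].min(),P[:,1].max()])
x,y=.434,-.041
print('sleeve rim',circ(x,y,.124,.0185),'obs 124 285 - 210')
print('ring',circ(x,y,.03,.043),'obs 66 351 - ~535')
print('lid',circ(x,y,.079,.0395),'obs 54 352')
print('collar',circ(x,y,.09,.018),'obs 133 280 - 335')
print('potbase',circ(x,y,.03,.038),'obs - - - 525')
print('bar',(np.array(w2px('wrist',(x+.0115,y-.065,.056),c))-[260,50]+.5)*3.6, 'obs 211 557')
E
```

```text
sleeve rim [131.6 287.9 119.4 209. ] obs 124 285 - 210
ring [ 69.3 355.6 342.8 550.6] obs 66 351 - ~535
lid [ 63.2 359.2 221.8 416.1] obs 54 352
collar [141.7 280.1 235.6 323.7] obs 133 280 - 335
potbase [ 86.  338.9 353.2 536.6] obs - - - 525
bar [210.4 558.4] obs 211 557
```

The pot lies within about 0.5–1 mm of the sleeve axis: the lid hole centre (204,311), sleeve centre column 204.5 and ring centre column 208.5 all agree. Next is the knob.

```bash
python3 - <<'E'
from h import *
from scipy.spatial.transform import Rotation as R
np.set_printoptions(precision=3,suppress=True)
s=env.get_state();q=s['orientation'];r=R.from_quat([q[1],q[2],q[3],q[0]])
for t in [(.466,-.204,.30),(.45,-.13,.32),(.433,-.041,.31)]: print(r.inv().apply(np.array(t)-s['tcp_pos'])/.2)
h=R.from_quat([.643,.766,0,0]); print((r.inv()*h).as_rotvec()/(np.pi/2))
E
```

```text
[ 0.686  0.001 -0.455]
[ 0.978 -0.013 -0.194]
[ 1.187 -0.019  0.211]
[-0.    -0.628  0.001]
```

Call:
{"op": "jog_arm", "data": {"motion": [0.2, 0, -0.14, 0, -0.11, 0, 0.3, 0.4, 0, -0.27, 0, -0.22, 0, 0.6, 0.6, 0, -0.4, 0, -0.33, 0, 0.8, 0.69, 0, -0.455, 0, -0.44, 0, 0.8, 0.8, -0.005, -0.35, 0, -0.55, 0, 0.8, 0.978, -0.013, -0.194, 0, -0.628, 0, 0.8, 0.978, -0.013, -0.194, 0, -0.628, 0, 0.8, 0.978, -0.013, -0.194, 0, -0.628, 0, 0.8]}}

```text
clock: 8.52
tcp_pos: [0.4498, -0.1303, 0.3212]
orientation: [0.001, 0.642, 0.767, 0.002]
wrist_force: [0.4, -0.2, -0.5]
finger_gap: 0.0681
grip_force: 0.0
```

Call:
{"op": "jog_arm", "data": {"motion": [0.22, 0, 0, 0, 0, 0, 0.8, 0.455, -0.005, 0, 0, 0, 0, 0.8, 0.455, -0.005, 0, 0, 0, 0, 0.8, 0.455, -0.005, 0.2, 0, 0, 0, 0.8, 0.455, -0.005, 0.41, 0, 0, 0, 0.8, 0.455, -0.005, 0.41, 0, 0, 0, 0.8, 0.455, -0.005, 0.41, 0, 0, 0, 0.3, 0.455, -0.005, 0.41, 0, 0, 0, 0.3, 0.455, -0.005, 0.41, 0, 0, 0, 0.3, 0.455, -0.005, 0.41, 0, 0, 0, 0.3, 0.455, -0.005, 0.41, 0, 0, 0, 0.3], "newtons": 30}}

```text
clock: 9.9
tcp_pos: [0.4337, -0.0426, 0.2383]
orientation: [0.0, 0.643, 0.766, 0.001]
wrist_force: [-3.0, -4.8, 1.7]
finger_gap: 0.0334
grip_force: 31.0
```

Call:
{"op": "jog_arm", "data": {"motion": [0.006, 0, 0.01, 0, 0, 0, 0.2, 0.006, 0, 0.02, 0, 0, 0, 0.2, 0.006, 0, 0.03, 0, 0, 0, 0.2, 0.006, 0, 0.04, 0, 0, 0, 0.2, 0.006, 0, 0.05, 0, 0, 0, 0.2, 0.006, 0, 0.055, 0, 0, 0, 0.2, 0.006, 0, 0.055, 0, 0, 0, 0.2]}}

```text
clock: 10.78
tcp_pos: [0.4337, -0.0424, 0.2273]
orientation: [0.001, 0.643, 0.766, -0.0]
wrist_force: [-3.1, -9.1, 1.1]
finger_gap: 0.0332
grip_force: 30.9
```

Call:
{"op": "jog_arm", "data": {"motion": [-0.013, -0.004, 0, 0, 0, 0, 0.2, -0.013, -0.004, 0.005, 0, 0, 0, 0.2, -0.013, -0.004, 0.01, 0, 0, 0, 0.2, -0.013, -0.004, 0.015, 0, 0, 0, 0.2, -0.013, -0.004, 0.015, 0, 0, 0, 0.2]}}

```text
clock: 11.4
tcp_pos: [0.4335, -0.043, 0.2242]
orientation: [-0.0, 0.643, 0.766, 0.002]
wrist_force: [-0.7, 2.5, 5.4]
finger_gap: 0.0334
grip_force: 31.4
```

Call:
{"op": "jog_arm", "data": {"motion": [0.002, 0, 0.005, 0, 0, 0, 0.2, 0.002, 0, 0.01, 0, 0, 0, 0.2, 0.002, 0, 0.01, 0, 0, 0, 0.2]}}

```text
clock: 11.78
tcp_pos: [0.4337, -0.043, 0.2239]
orientation: [0.001, 0.643, 0.766, 0.002]
wrist_force: [-3.0, 1.2, 18.3]
finger_gap: 0.0331
grip_force: 32.6
```

Call:
{"op": "jog_arm", "data": {"motion": [0, 0, -0.003, 0, 0, 0.04, 0.2, 0, 0, -0.003, 0, 0, 0.08, 0.2, 0, 0, -0.003, 0, 0, 0.12, 0.2, 0, 0, -0.003, 0, 0, 0.16, 0.2, 0, 0, -0.003, 0, 0, 0.2, 0.2, 0, 0, -0.003, 0, 0, 0.2, 0.2]}}

```text
clock: 12.52
tcp_pos: [0.4332, -0.043, 0.224]
orientation: [0.0, 0.755, 0.656, 0.001]
wrist_force: [-5.0, 0.9, 15.3]
finger_gap: 0.0332
grip_force: 32.2
```

Call:
{"op": "jog_arm", "data": {"motion": [0, 0, 0, 0, 0, 0.04, 0.2, 0, 0, 0, 0, 0, 0.08, 0.2, 0, 0, 0, 0, 0, 0.12, 0.2, 0, 0, 0, 0, 0, 0.16, 0.2, 0, 0, 0, 0, 0, 0.2, 0.2, 0, 0, 0, 0, 0, 0.24, 0.2, 0, 0, 0, 0, 0, 0.24, 0.2]}}

```text
clock: 13.4
tcp_pos: [0.4326, -0.0429, 0.222]
orientation: [-0.001, 0.864, 0.503, 0.0]
wrist_force: [-1.8, 0.1, 3.0]
finger_gap: 0.0331
grip_force: 31.0
```

```bash
python3 - <<'E'
from h import *
s=env.get_state(); print(s['tcp_pos'],s['wrist_force'],s['ft_torque'],s['joint_pos'])
E
```

```text
[ 0.43255596 -0.04289298  0.22196799] [-1.7801601   0.12453093  2.95463864] [-0.22851437 -0.10563124  0.01162909] [-0.28543788  0.04642342 -0.3042874   1.22145995  0.00213397  1.80101141]
```

It dropped 2 mm and the force fell to 3 N, so the teeth have meshed. Lowering on.

Call:
{"op": "jog_arm", "data": {"motion": [0, 0, 0.008, 0, 0, 0, 0.2, 0, 0, 0.016, 0, 0, 0, 0.2, 0, 0, 0.024, 0, 0, 0, 0.2, 0, 0, 0.032, 0, 0, 0, 0.2, 0, 0, 0.04, 0, 0, 0, 0.2, 0, 0, 0.04, 0, 0, 0, 0.2]}}

```text
clock: 14.15
tcp_pos: [0.4326, -0.0428, 0.2136]
orientation: [-0.002, 0.864, 0.503, 0.0]
wrist_force: [-1.0, 0.1, 0.7]
finger_gap: 0.033
grip_force: 30.9
```

Call:
{"op": "jog_arm", "data": {"motion": [0, 0, 0.008, 0, 0, 0, 0.2, 0, 0, 0.016, 0, 0, 0, 0.2, 0, 0, 0.024, 0, 0, 0, 0.2, 0, 0, 0.032, 0, 0, 0, 0.2, 0, 0, 0.036, 0, 0, 0, 0.2, 0, 0, 0.04, 0, 0, 0, 0.2, 0, 0, 0.04, 0, 0, 0, 0.2]}}

```text
clock: 15.02
tcp_pos: [0.4328, -0.0428, 0.2081]
orientation: [-0.001, 0.864, 0.503, 0.001]
wrist_force: [-6.5, 0.8, 19.0]
finger_gap: 0.0329
grip_force: 32.7
```

Call:
{"op": "jog_arm", "data": {"motion": [0, -0.004, 0, 0, 0, 0.03, 0.2, 0, -0.004, 0, 0, 0, 0.06, 0.2, 0, -0.004, 0, 0, 0, 0.02, 0.2, 0, -0.004, 0, 0, 0, -0.03, 0.2, 0, -0.004, 0, 0, 0, -0.06, 0.2, 0, -0.004, 0, 0, 0, 0, 0.2, 0, -0.004, 0, 0, 0, 0, 0.2]}}

```text
clock: 15.9
tcp_pos: [0.4327, -0.0428, 0.2081]
orientation: [-0.0, 0.864, 0.503, 0.001]
wrist_force: [-6.0, -0.6, 17.5]
finger_gap: 0.0335
grip_force: 32.4
```

Call:
{"op": "jog_arm", "data": {"motion": [0, -0.003, 0.004, 0, 0, 0.02, 0.2, 0, -0.003, 0.008, 0, 0, -0.02, 0.2, 0, -0.003, 0.008, 0, 0, 0, 0.2, 0, -0.003, 0.008, 0, 0, 0, 0.2], "newtons": 45}}

```text
clock: 16.4
tcp_pos: [0.4328, -0.0427, 0.2079]
orientation: [0.001, 0.864, 0.503, 0.002]
wrist_force: [-6.7, -1.1, 25.1]
finger_gap: 0.0332
grip_force: 43.3
```

```bash
python3 - <<'E'
from h import *
s=env.get_state(); print(s['tcp_pos'],s['wrist_force'],s['ft_torque'])
E
```

```text
[ 0.43275728 -0.04272784  0.2078661 ] [-6.74583805 -1.14742276 25.10323476] [-0.12127518  1.52529586 -0.01837295]
```

The stop is firm, but the travel was about 2 mm short. A fingertip may be resting on the drive head, so I'll regrip higher and press again.

Call:
{"op": "jog_arm", "data": {"motion": [0, 0, -0.012, 0, 0, 0, 0.2, 0, 0, -0.012, 0, 0, 0, 0.6, 0, 0, -0.012, 0, 0, 0, 0.6, 0, 0, -0.055, 0, 0, 0, 0.6, 0, 0, -0.055, 0, 0, 0, 0.6, 0, 0, -0.055, 0, 0, 0, 0.2, 0, 0, -0.055, 0, 0, 0, 0.2, 0, 0, -0.055, 0, 0, 0, 0.2, 0, 0, -0.055, 0, 0, 0, 0.2], "newtons": 40}}

```text
clock: 17.52
tcp_pos: [0.4321, -0.0424, 0.2156]
orientation: [-0.001, 0.864, 0.503, 0.001]
wrist_force: [4.1, -2.2, 1.8]
finger_gap: 0.0327
grip_force: 40.0
```

Call:
{"op": "jog_arm", "data": {"motion": [0, 0.004, 0.004, 0, 0, 0, 0.2, 0, 0.004, 0.008, 0, 0, 0, 0.2, 0, 0.004, 0.012, 0, 0, 0, 0.2, 0, 0.004, 0.016, 0, 0, 0, 0.2, 0, 0.004, 0.016, 0, 0, 0, 0.2]}}

```text
clock: 18.15
tcp_pos: [0.4326, -0.0426, 0.215]
orientation: [-0.0, 0.864, 0.503, 0.002]
wrist_force: [-2.7, -0.7, 20.8]
finger_gap: 0.0326
grip_force: 42.2
```

Call:
{"op": "jog_arm", "data": {"motion": [0, -0.002, -0.014, 0, 0, 0, 0.2, 0, -0.002, -0.014, 0, 0, 0, 0.6, 0, -0.002, -0.014, 0, 0, 0, 0.6, 0, -0.002, -0.2, 0, 0, 0, 0.6, 0, -0.002, -0.3, 0, 0, 0, 0, 0, -0.002, -0.3, 0, 0, 0, 0, 0, -0.002, -0.3, 0, 0, 0, 0, 0, -0.002, -0.3, 0, 0, 0, 0, 0, -0.002, -0.25, 0, 0, 0, 0, 0, -0.002, -0.21, 0, 0, 0, 0, 0, -0.002, -0.18, 0, 0, 0, 0, 0, -0.002, -0.18, 0, 0, 0, 0]}}

```text
clock: 19.65
tcp_pos: [0.4314, -0.0423, 0.2474]
orientation: [-0.002, 0.864, 0.503, 0.0]
wrist_force: [0.4, 0.3, -0.4]
finger_gap: 0.0
grip_force: 0.0
```

Call:
{"op": "jog_arm", "data": {"motion": [0, 0, 0.01, 0, 0, 0, 0, 0, 0, 0.02, 0, 0, 0, 0, 0, 0, 0.03, 0, 0, 0, 0, 0, 0, 0.03, 0, 0, 0, 0]}}

```text
clock: 20.15
tcp_pos: [0.4322, -0.0425, 0.2436]
orientation: [-0.001, 0.864, 0.503, 0.001]
wrist_force: [-2.6, 1.0, 8.6]
finger_gap: 0.0001
grip_force: 4.3
```

Call:
{"op": "jog_arm", "data": {"motion": [0, -0.002, 0.006, 0, 0, 0, 0, 0, -0.002, 0.012, 0, 0, 0, 0, 0, -0.002, 0.012, 0, 0, 0, 0]}}

```text
clock: 20.52
tcp_pos: [0.4324, -0.0425, 0.2432]
orientation: [0.001, 0.864, 0.503, 0.002]
wrist_force: [-5.8, 0.5, 21.1]
finger_gap: 0.0002
grip_force: 10.3
```

```bash
python3 - <<'E'
from h import *
s=env.get_state(); print(s['tcp_pos'],s['wrist_force'],s['ft_torque'])
E
```

```text
[ 0.43241903 -0.04253035  0.24322714] [-5.82601911  0.48005612 21.05589868] [ 0.11790704  1.151612   -0.00238124]
```

Call:
{"op": "jog_arm", "data": {"motion": [0, 0, -0.15, 0, 0, 0, 0, 0, 0, -0.3, 0, 0, -0.11, 0, -0.2, 0.18, -0.3, 0, 0, -0.22, 0, -0.45, 0.4, -0.3, 0, 0, -0.33, 0, -0.615, 0.545, -0.2, 0, 0, -0.44, 0, -0.615, 0.545, 0.1, 0, 0, -0.44, 0, -0.615, 0.545, 0.4, 0, 0, -0.44, 0, -0.615, 0.545, 0.5, 0, 0, -0.44, 0, -0.615, 0.545, 0.5, 0, 0, -0.44, 0]}}

```text
clock: 21.65
tcp_pos: [0.4641, -0.2019, 0.1375]
orientation: [-0.003, 0.643, 0.766, 0.001]
wrist_force: [-0.1, -0.5, 0.7]
finger_gap: -0.0
grip_force: 0.0
```

Call:
{"op": "jog_arm", "data": {"motion": [0, 0, 0, 0, 0.11, 0, 0, 0, 0, 0, 0, 0.22, 0, 0, 0, 0, 0, 0, 0.33, 0, 0, 0, 0, 0, 0, 0.44, 0, 0, 0, 0, 0, 0, 0.55, 0, 0, 0, 0, 0, 0, 0.66, 0, 0, 0, 0, 0, 0, 0.72, 0, 0, 0, 0, 0, 0, 0.72, 0, 0]}}

```text
clock: 22.65
tcp_pos: [0.4655, -0.2036, 0.1372]
orientation: [-0.412, 0.543, 0.645, 0.345]
wrist_force: [0.3, -0.2, 0.8]
finger_gap: 0.0001
grip_force: 0.0
```

```bash
python3 - <<'E'
from h import *
np.set_printoptions(precision=1,suppress=True)
c=get_calibration('wrist'); np.save('w5.npy',c)
im=read_camera('wrist')[:,:,::-1]; cv2.imwrite('pics/w5raw.png',im)
print(env.get_state()['tcp_pos']*1000, env.get_state()['clock'])
u,v=w2px('wrist',(.433,-.041,.09),c); print(u,v)
u,v=int(u),int(v); x0,y0=max(u-55,0),max(v-60,0); print(x0,y0)
cv2.imwrite('pics/w5.png',cv2.resize(im[y0:y0+115,x0:x0+110],None,fx=5,fy=5,interpolation=cv2.INTER_CUBIC))
def circ(x,y,z,r):
    a=np.linspace(0,2*np.pi,360)
    P=np.array([w2px('wrist',(x+r*np.cos(t),y+r*np.sin(t),z),c) for t in a]); P=(P-[x0,y0]+.5)*5
    return np.array([P[:,0].min(),P[:,0].max(),P[:,1].min(),P[:,1].max()])
for z,r in[(.09,.0185),(.092,.0185),(.09,.018),(.079,.018),(.079,.0395),(.03,.043)]: print(z,r,circ(.433,-.041,z,r))
E
```

```text
[ 465.8 -203.4  138.5] 22.7
317.09486001607866 154.0744860692097
262 94
0.09 0.0185 [184.  371.9 251.2 359.2]
0.092 0.0185 [183.4 372.3 242.9 350.6]
0.09 0.018 [186.5 369.4 252.6 357.6]
0.079 0.018 [189.2 367.8 297.3 403.6]
0.079 0.0395 [ 81.8 475.  241.4 476.2]
0.03 0.043 [ 86.9 474.5 407.  670.5]
```

View pics/w5.png

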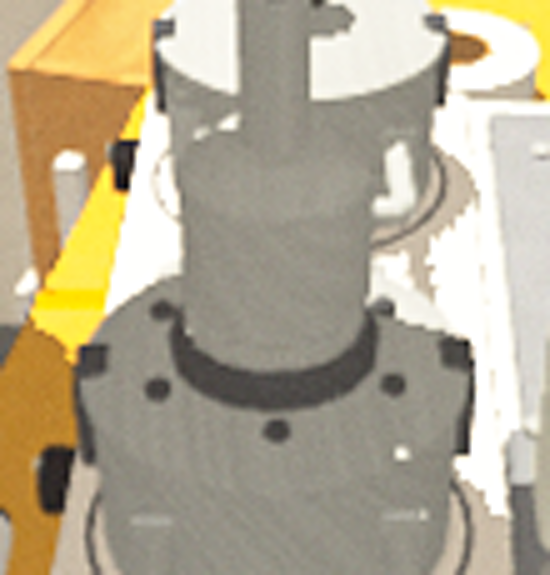

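The sleeve covers the shaft down to the dark collar ring near row 375, with no visible gap. I'll check for the seam numerically.

```bash
python3 - <<'E'
import cv2,numpy as np
from h import w2px
im=cv2.imread('pics/w5raw.png',0).astype(int); c=np.load('w5.npy',allow_pickle=True).item()
for r in range(154,180): print(r,im[r,294:342:1].tolist()[::2], im[r,310:324].mean().round(1))
for z,r in[(.094,.0185),(.092,.0185),(.09,.0185),(.09,.018),(.079,.018)]:
    print(z,w2px('wrist',(.433+r*.17,-.041-r*.985,z),c))
E
```

```text
154 [83, 129, 132, 140, 140, 142, 144, 150, 141, 150, 145, 149, 149, 147, 143, 143, 140, 145, 141, 138, 130, 185, 120, 149] 146.9
155 [69, 89, 109, 138, 138, 137, 143, 147, 148, 146, 147, 142, 152, 147, 150, 145, 147, 146, 142, 140, 125, 121, 106, 85] 147.8
156 [71, 78, 102, 148, 142, 140, 140, 144, 151, 146, 146, 147, 149, 148, 148, 152, 147, 145, 143, 141, 123, 98, 83, 87] 147.7
157 [84, 93, 87, 146, 139, 141, 142, 147, 147, 144, 145, 142, 145, 149, 146, 147, 146, 146, 143, 143, 127, 85, 124, 123] 146.5
158 [128, 115, 91, 148, 145, 143, 146, 143, 148, 148, 148, 146, 146, 147, 147, 150, 150, 144, 142, 144, 118, 67, 142, 144] 147.2
159 [152, 97, 82, 152, 145, 141, 143, 139, 147, 149, 149, 150, 145, 145, 149, 149, 145, 148, 144, 145, 101, 64, 131, 142] 147.4
160 [149, 83, 67, 158, 142, 152, 145, 143, 148, 149, 146, 147, 145, 143, 145, 151, 147, 145, 145, 141, 83, 67, 138, 142] 147.0
161 [150, 82, 70, 115, 142, 149, 150, 143, 147, 150, 152, 147, 148, 144, 143, 142, 145, 140, 147, 142, 79, 65, 134, 144] 147.4
162 [150, 85, 71, 89, 140, 146, 145, 140, 143, 149, 148, 149, 151, 149, 148, 1
[... 1744 characters left out ...]
, 148, 139, 150, 148, 149, 132, 125, 146, 146, 147, 148, 149, 146, 143, 146, 144, 142, 147] 143.6
178 [146, 150, 150, 143, 145, 144, 144, 138, 148, 144, 146, 76, 75, 139, 145, 144, 144, 148, 142, 145, 150, 144, 141, 141] 124.6
179 [148, 153, 146, 146, 149, 148, 147, 140, 143, 146, 129, 67, 65, 135, 146, 151, 140, 147, 139, 149, 144, 142, 141, 145] 118.4
0.094 (np.float64(316.82851504947485), np.float64(161.87353602823444))
0.092 (np.float64(316.85174743249814), np.float64(163.6118738890209))
0.09 (np.float64(316.874768306166), np.float64(165.33438579169888))
0.09 (np.float64(316.8809775389795), np.float64(165.016721219683))
0.079 (np.float64(317.0036399571035), np.float64(174.2138874668939))
```

Call:
{"op": "jog_arm", "data": {"motion": [0, 0, 0, 0, -0.11, 0, 0, 0, 0, 0, 0, -0.22, 0, 0, 0, 0, 0, 0, -0.33, 0, 0, 0, 0, 0, 0, -0.44, 0, 0, 0, 0, 0, 0, -0.55, 0, 0, 0, 0, 0, 0, -0.66, 0, 0, 0, 0, 0, 0, -0.72, 0, 0, 0, 0, 0, 0, -0.72, 0, 0]}}

```text
clock: 23.7
tcp_pos: [0.4661, -0.2009, 0.143]
orientation: [0.002, 0.642, 0.767, 0.002]
wrist_force: [0.3, -0.8, 0.3]
finger_gap: -0.0002
grip_force: 0.0
```

Call:
{"op": "jog_arm", "data": {"motion": [0, -0.04, 0.2, 0, 0, 0, 0, 0, -0.04, 0.4, 0, 0, 0, 0, 0, -0.04, 0.49, 0, 0, 0, 0, 0, -0.04, 0.51, 0, 0, 0, 0, 0, -0.04, 0.53, 0, 0, 0, 0, 0, -0.04, 0.54, 0, 0, 0, 0, 0, -0.04, 0.55, 0, 0, 0, 0, 0, -0.04, 0.55, 0, 0, 0, 0]}}

```text
clock: 24.7
tcp_pos: [0.4581, -0.2041, 0.0301]
orientation: [-0.0, 0.643, 0.766, 0.001]
wrist_force: [-0.7, 0.0, 4.4]
finger_gap: -0.0001
grip_force: 2.0
```

Call:
{"op": "jog_arm", "data": {"motion": [0, 0, -0.3, 0, 0, 0, 0.6, 0, 0, -0.6, 0, 0, 0, 0.6, 0, 0, -0.9, 0, 0, 0, 0.6, 0, 0, -1, 0, 0, 0, 0.6, 0, 0, -1, 0, 0, 0, 0.6]}}

```text
clock: 25.32
tcp_pos: [0.4587, -0.2049, 0.2312]
orientation: [0.001, 0.643, 0.766, 0.001]
wrist_force: [-1.1, -0.1, -0.9]
finger_gap: 0.0514
grip_force: 0.0
```

Call:
{"op": "jog_arm", "data": {"motion": [0, 0, -0.3, 0, 0, 0, 0.6, 0.2, 0, -0.3, 0, 0, 0, 0.6, 0.5, 0.01, -0.3, 0, 0, 0, 0.6, 0.8, 0.0125, -0.3, 0, 0, 0, 0.6, 0.818, 0.0125, -0.3, 0, 0, 0, 0.6, 0.818, 0.0125, -0.1, 0, 0, 0, 0.6, 0.818, 0.0125, 0.06, 0, 0, 0, 0.6, 0.818, 0.0125, 0.06, 0, 0, 0, 0.6, 0.818, 0.0125, 0.06, 0, 0, 0, 0.2, 0.818, 0.0125, 0.06, 0, 0, 0, 0.2, 0.818, 0.0125, 0.06, 0, 0, 0, 0.2], "newtons": 30}}

```text
clock: 26.7
tcp_pos: [0.433, -0.043, 0.2186]
orientation: [0.0, 0.643, 0.766, 0.002]
wrist_force: [4.8, 0.7, -2.1]
finger_gap: 0.0331
grip_force: 30.7
```

Call:
{"op": "jog_arm", "data": {"motion": [0, 0.004, 0.008, 0, 0, 0.05, 0.2, 0, 0.004, 0.012, 0, 0, 0.1, 0.2, 0, 0.004, 0.012, 0, 0, 0.15, 0.2, 0, 0.004, 0.012, 0, 0, 0.08, 0.2, 0, 0.004, 0.014, 0, 0, 0, 0.2, 0, 0.004, 0.014, 0, 0, -0.08, 0.2, 0, 0.004, 0.014, 0, 0, -0.15, 0.2, 0, 0.004, 0.014, 0, 0, -0.08, 0.2, 0, 0.004, 0.014, 0, 0, 0, 0.2, 0, 0.004, 0.014, 0, 0, 0, 0.2]}}

```text
clock: 27.95
tcp_pos: [0.4335, -0.0431, 0.2181]
orientation: [0.001, 0.643, 0.766, 0.002]
wrist_force: [-2.1, 1.8, 13.8]
finger_gap: 0.0331
grip_force: 32.4
```

A firm stop at the same height under pressing and turning means it is home. Unload, release and retreat.

Call:
{"op": "jog_arm", "data": {"motion": [0, -0.003, -0.01, 0, 0, 0, 0.2, 0, -0.003, -0.01, 0, 0, 0, 0.7, 0, -0.003, -0.01, 0, 0, 0, 0.7, 0, -0.003, -0.01, 0, 0, 0, 0.7, 0, -0.003, -0.2, 0, 0, 0, 0.7, 0, -0.003, -0.5, 0, 0, 0, 0.7, 0, -0.003, -0.5, 0, 0, 0, 0.7, 0, -0.003, -0.5, 0, 0, 0, 0.7]}}

```text
clock: 28.95
tcp_pos: [0.4319, -0.043, 0.3147]
orientation: [-0.001, 0.643, 0.766, 0.001]
wrist_force: [0.3, 0.5, 0.3]
finger_gap: 0.06
grip_force: 0.0
```

```bash
python3 - <<'E'
from h import *
s=env.get_state(); print(s['clock'],s['tcp_pos'],s['wrist_force'],s['finger_gap'])
print(env.hand_in())
E
```

```text
28.95 [ 0.43185643 -0.04302562  0.31470073] [0.3447808  0.45436378 0.29475678] 0.05997363059837292
the job is handed in; nothing more can be done
None
```

I slid the pot to within about 1 mm of the middle ring's centre, meshed the sleeve, pressed it to a firm stop, released it and handed in at 29 s; no verdict came back. I put the stop 1 to 2 mm above nominal home, inside the 2.5 mm allowed, but could not confirm it in a picture.

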